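Close the serving jug: find the cap's keyways and hold it home

ROBOT

A 7-joint arm with a two-finger parallel gripper is mounted at the origin on the work surface. World frame = base frame: x ahead of the robot, y to its left, z up, the work surface at z = 0. Lengths are in m, angles in rad, forces in N, time in s.
With the tool pointing down it reaches from about 0.4 to 0.85 m from the base axis. Payload 4.5 kg.
Tool frame: the origin (TCP) lies between the finger pads; the fingertips stand 11 mm ahead of it and the grasp point (between the pads) lies 8 mm behind it (r.nose_length is the distance from the TCP to the fingertips, in m); z points along the fingers, y is the line along which they close (so a half turn about z gives the same grasp; the last joint's range is limited). The gripper opens to 88 mm and grips with 3 to 60 N. Pads are 18 mm wide; open, the fingers measure 123 mm over their backs; the gripper's body (75 mm by 187 mm) begins 45 mm behind the grasp point.
Start: joints at [1.199, 0.689, -0.195, 1.565, 0.157, 0.902, -0.215], TCP at [0.247, -0.574, 0.25] pointing down, gripper open.
Joint ranges: [-3.01, 3.01], [-0.46, 2.08], [-1.47, 1.51], [0.13, 2.56], [-1, 4.14], [0.04, 2.09], [-2.66, 2.66]. Speed limits (rad/s): [2.57, 2.57, 3.14, 3.14, 3.14, 3.14, 3.14].

INTERFACE

Orientations are given as a unit quaternion [x, y, z, w].
In Python, from plant import get_state, snapshot, camera_model, r gives the robot as it stands.
- The arm moves only by the shell command python3 -m inch 'ROWS' [FORCE]. ROWS is text: rows parted by semicolons, each of 7 numbers parted by spaces: the opening, from -1 (shut) to 1 (fully open), then the shift along the tool's x, y, z in m, then the turn, a rotation vector about the tool's x, y, z in rad. A call has 1 to 20 rows; each row shifts and turns the commanded pose from where the row before left it, along the tool's axes as they then stand; what a row does not reach is not made up. A row lasts 1/12 s, in which the tool goes at most 41.7 mm and 7.16 degrees, less where a joint would pass 70% of its speed; a pose out of reach is approached as far as the arm can. A call is refused whole if a number of a shift passes 0.0417 or a number of a turn 0.125, either way. A call with a gripper value outside its range is refused whole. The fingers move at their own pace and stop on an object; FORCE is the grip in N (left out, the last holds). Time passes only in rows, so rows that do not move let the fingers close. It gives the time, the measured TCP pose, the force, the opening and the grip force at its end, in the units of the state.
- get_state(): the state, without advancing time (a new reading comes with each control period).
- snapshot(name): name is "scene" or "top"; returns (picture, depth): 400x640x3 uint8, red, green, blue; 400x640 float32, m along the optical axis (not along the pixel's ray), 0 where there is no reading.
- camera_model(name): a dict with "intrinsics" (3x3 intrinsics, pixels), "view" (4x4, takes a point from world to camera coordinates). Camera axes: x right, y down, z forward; pixel columns grow to the right and rows downward; lengths in m; the calibration is good to about 2 mm. A picture is of the moment at which its call begins. camera_model takes no time and is no camera call.
- r.finish_job(): hands the job in; it is judged then, once.
The state is a dict: "clock": time; "q": joint angles; "qd": joint speeds; "joint_torque": joint torques, N m; "tool_pos": TCP position; "eef_rot": TCP orientation; "contact_force": force on the tool from outside, world axes, zero at the start; "moment": the same for the moment, N m; "opening": opening from 0.0 (shut) to 1.0 (fully open); "finger_force": force on a finger pad.
Only numpy, scipy, OpenCV 4.12 (cv2) and the standard library are available. Lean on these libraries where they do the work, as an engineer would, in place of code of your own. Each camera call takes 0.05 s, during which the arm holds its last target. There are 200 camera calls.

TASK

Pick up the knurled black cap and put it over the filler neck of the steel serving jug. Turn it as far as it takes for the keyways hidden inside it to drop over the neck's pins, then press it down against the springy seal until it is fully home and finish holding it pressed there: do not let go, because the seal pushes it up again. Leave the other things on the table where they are.

Things in the scene. Friction and masses are not known exactly. Their poses are not given: they have to be found in the camera images.
- cap_center (a point): Knurled black cap, loose, open side down on the table: round, 58 mm across, 40 mm high, fine vertical ridges, closed flat top with a grey disc. The point is its centre, 20 mm above its underside; z up its axis. About 0.1 to 0.2 kg. Grip it across, near the top: walls are stiff. It goes over the neck and rests on the pins, underside 12 mm above the shoulder, until the keyways meet them.
- cap_mouth (a point): Centre of the cap's underside, 20 mm below its centre. Inside is a flange, bore 39 mm, 13.5 mm deep from the underside, cut by three vertical keyways 120 degrees apart. They are hidden and their direction in this frame is not told: find them by feel. Each is 10 mm wide and drops when within 0.09 rad of a pin; any turn of 120 degrees passes one such place.
- neck_seat (a point): Centre of the flat level shoulder (62 mm across) at the foot of the jug's filler neck, 160 mm above the table, on the neck's vertical axis. The neck is a fixed post 36 mm across, 30 mm high, its top 7 mm tapered to 26 mm across. Cap fully home: underside on the shoulder, centre 20 mm above this point. Before pressing it sits 4 mm higher, on the seal.
- pin_top (a point): Outer end of the top of one of three square pins, 6 mm wide, that stick out of the neck 120 degrees apart, to 23.5 mm from its axis, tops 12 mm above the shoulder. This one points along +x of the jug.
- jug: Steel serving jug, fixed to the table: 136 mm across, straight up to 112 mm, then a cone up to the shoulder. Origin under its centre; black handle to 122 mm from the axis on +x, spout to 101 mm on -x, both lower than the shoulder.
- seal (a joint): The black springy seal ring round the foot of the neck: how far it is pressed down, 0 when free (its top 4 mm above the shoulder), 0.004 m when flush with the shoulder (cap fully home). It resists with about 3 N at first and 9 N when flush, and lifts the cap again when let go.
- mug: White mug, 76 mm across and 85 mm high, on the table between jug and cap; origin under its centre. Bystander.
- jar: Small smooth glass jar with a smooth black lid, 54 mm across and 55 mm high, between jug and cap; origin under its centre. Bystander.
- syrup: Amber bottle, 60 mm across and 190 mm high, at the left of the table; origin under its centre. Bystander.
- foiltray: Open aluminium tray 200 by 140 mm, 50 mm high, at the right; origin under its centre. Bystander.

How it is judged:
On the way, in this order (a step that is already met when the one before it is completed fails the run):
1. the cap is picked up, its centre more than 80 mm above the table (height (world z) of cap_center above 0.08 m and contact force between the fingers and cap above 1 N), for 0.2 s.
2. the cap sits on the neck with its keyways over the pins, underside less than 6 mm above the shoulder (horizontal distance between cap_center and neck_seat below 0.004 m and z of cap_center in the frame of neck_seat below 0.026 m and angle between cap_center's own z axis and vertical below 0.12 rad), for 0.1 s.
At the end, for the whole second after the job is handed in: The cap sits on the neck, within 4 mm of its axis and upright within 4 degrees, its underside within 1.7 mm of the shoulder, the seal pressed by at least 2.2 mm and pushing back with over 4 N, the fingers still on the cap and holding it down at rest (horizontal distance between cap_center and neck_seat below 0.004 m and z of cap_center in the frame of neck_seat between 0.017 and 0.0217 m and angle between cap_center's own z axis and vertical below 0.07 rad and value of joint seal above 0.0022 m and contact force between cap and seal above 4 N and contact force between the fingers and cap above 2 N and linear speed of cap below 0.02 m/s); the arm keeps its last pose, push and grip.
It fails at once if another thing on the table was pushed more than 30 mm or knocked over (distance of any of mug, jar, syrup, foiltray from where it was at the start of the episode above 0.03 m or angle between any of mug, jar, syrup's own z axis and vertical above 0.5 rad).
It also fails if it takes over 58 s, if anything falls off the work surface, if the arm or the gripper's body presses on something with over 40 N, if the wrist force passes 120 N, or if a joint passes its speed limit or range.

## Working session

There is one attempt and no reset: what is moved stays moved. The work goes in short steps, Python scripts to look and compute and a shell command to move; the robot and the scene stay as the last step left them, time stands still between calls to the robot, and variables do not carry over. Pictures are saved under pics/ and viewed, at most 10 in all, crops included, and the job is handed in when it is done.

```bash
mkdir -p pics; ls
python3 - <<'E'
from plant import *
import cv2,numpy as np
for n in("scene","top"):
    p,d=snapshot(n); cv2.imwrite(f"pics/{n}0.png",p[:,:,::-1]); np.save(f"pics/{n}0.npy",d)
    c=camera_model(n); print(n,np.round(c["intrinsics"],1).tolist(),np.round(c["view"],3).tolist())
s=get_state();print(s,r.nose_length)
E
```

```text
pics
scene [[371.1, 0.0, 317.3], [0.0, 371.1, 199.7], [0.0, 0.0, 1.0]] [[0.89, 0.455, 0.014, -0.495], [0.278, -0.52, -0.808, -0.033], [-0.361, 0.723, -0.589, 1.455], [0.0, 0.0, 0.0, 1.0]]
top [[485.2, 0.0, 315.5], [0.0, 485.2, 208.1], [0.0, 0.0, 1.0]] [[0.013, -1.0, 0.011, -0.008], [-0.988, -0.015, -0.155, 0.521], [0.156, -0.009, -0.988, 1.554], [0.0, 0.0, 0.0, 1.0]]
{'clock': 0.1, 'q': array([ 1.19879621,  0.68990874, -0.19450943,  1.56616824,  0.15731122,
        0.90250018, -0.2151288 ]), 'qd': array([-0.00035565, -0.00339297, -0.00062755, -0.00235533, -0.00286071,
       -0.00061792,  0.00029107]), 'joint_torque': array([-3.25882262e-03, -5.28500783e+01, -1.27160367e+00, -1.53836846e+01,
       -5.25677903e-02,  1.89990591e-03,  5.61638535e-05]), 'tool_pos': array([ 0.24647336, -0.5737889 ,  0.2490037 ]), 'eef_rot': array([ 9.79482223e-01,  2.01529005e-01, -2.22725447e-04, -7.65123792e-04]), 'contact_force': array([-0.2908895 ,  0.8712269 , -0.47576934]), 'moment': array([0.02382803, 0.0178295 , 0.05233904]), 'finger_force': 0.0, 'opening': 0.9996720553304761} 0.011
```

View pics/scene0.png

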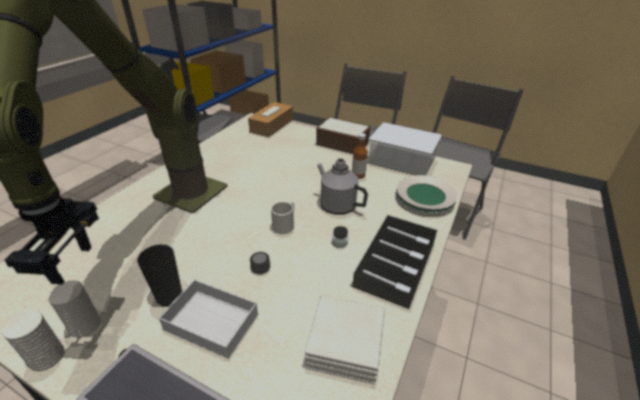

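View pics/top0.png

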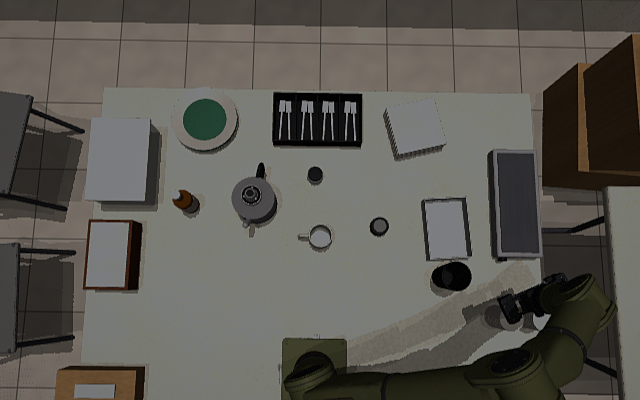

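The scene view shows the cap near (260,263), and the top view shows it near (379,226). In the top view the jug neck is near (251,194), the jar near (315,174) and the mug near (320,237). Next I'll enlarge the cap and the neck in both views.

```bash
cat > h.py <<'E'
from plant import *
import cv2,numpy as np
def at_z(n,u,v,z):
    c=camera_model(n);K=np.array(c["intrinsics"]);V=np.array(c["view"]);R,t=V[:3,:3],V[:3,3]
    o=-R.T@t; d=R.T@np.linalg.solve(K,[u,v,1]); return o+d*(z-o[2])/d[2]
def px(n,P):
    c=camera_model(n);V=np.array(c["view"]);p=np.array(c["intrinsics"])@(V[:3,:3]@P+V[:3,3]);return p[:2]/p[2]
def cloud(n,d):
    c=camera_model(n);K=np.array(c["intrinsics"]);V=np.array(c["view"])
    v,u=np.mgrid[:400,:640];P=np.stack([(u-K[0,2])/K[0,0]*d,(v-K[1,2])/K[1,1]*d,d],-1)
    return (P-V[:3,3])@V[:3,:3]
def crop(im,u,v,w=40,h=30,s=10):
    return cv2.resize(im[v-h//2:v+h//2,u-w//2:u+w//2],None,fx=s,fy=s,interpolation=cv2.INTER_CUBIC)
E
python3 - <<'E'
from h import *
T=cv2.imread("pics/top0.png");S=cv2.imread("pics/scene0.png")
m=np.vstack([np.hstack([crop(T,379,226),crop(T,251,194)]),np.hstack([crop(S,260,263),crop(S,341,170)])])
cv2.imwrite("pics/m0.png",cv2.convertScaleAbs(m,alpha=1.6))
for n in("top","scene"):
    P=cloud(n,np.load(f"pics/{n}0.npy")); z=P[...,2]
    for nm,(u,v),lo,hi in (("cap",(379,226) if n=="top" else(260,263),.033,.05),("neck",(251,194) if n=="top" else (341,168),.178,.21),("sh",(251,194) if n=="top" else (341,172),.15,.168)):
        w=np.zeros(z.shape,bool);w[v-18:v+18,u-18:u+18]=1;w&=(z>lo)&(z<hi)
        Q=P[w]; print(n,nm,len(Q),Q.mean(0).round(4),((Q.min(0)+Q.max(0))/2).round(4),np.ptp(Q,axis=0).round(3)) if len(Q) else print(n,nm,0)
    w=(P[...,0]>.2)&(P[...,0]<.75)&(abs(P[...,1])<.35);print(np.median(z[w]))
E
```

```text
top cap 250 [ 0.4651 -0.2105  0.0403] [ 0.4652 -0.211   0.0414] [0.059 0.057 0.016]
top neck 113 [0.5389 0.1981 0.1876] [0.5406 0.1989 0.1873] [0.034 0.034 0.017]
top sh 201 [0.5364 0.1954 0.1606] [0.5393 0.1983 0.159 ] [0.064 0.068 0.018]
0.0004980207151363185
scene cap 243 [ 0.4701 -0.2119  0.04  ] [ 0.4686 -0.2099  0.0392] [0.059 0.059 0.011]
scene neck 61 [0.5447 0.1937 0.187 ] [0.5428 0.1964 0.1859] [0.035 0.031 0.015]
scene sh 118 [0.5482 0.1839 0.1599] [0.5434 0.1943 0.1589] [0.06  0.06  0.017]
0.0004252237383527489
```

View pics/m0.png

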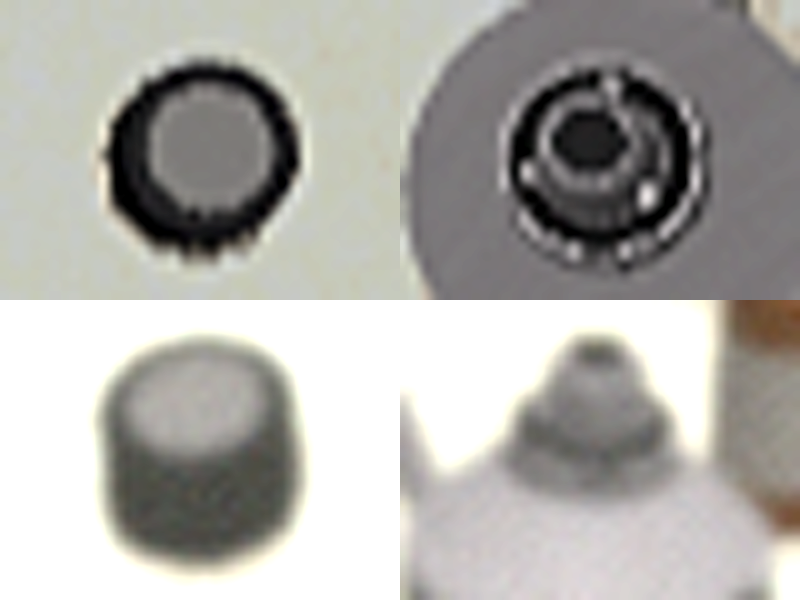

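The enlarged crops show:
- **Cap, top view:** grey disc centre near (379.6,225.0).
- **Neck, top view:** hole centre near (249.5,192.5). The three pins average near (250.1,193.4), and one of them points roughly along +x.
- **Scene view:** disc centre near (259.0,262.5) and neck top near (340,159).

Run:
```python
from h import *
print("cap",at_z("top",379.6,225.0,.04),at_z("scene",259.0,262.5-4.8,.04), at_z("scene",240+19.5-.5,248+10.3-.5,.04))
print("neck",at_z("top",249.5,192.5,.19),at_z("top",250.1,193.4,.172),at_z("scene",321+19.5-.5,155+5-.5,.19))
print("pins",[at_z("top",231+a/10-.5,179+b/10-.5,.172).round(4) for a,b in((210,85),(130,168),(248,195))])
s=get_state()
from scipy.spatial.transform import Rotation as R
M=R.from_quat(s["eef_rot"]).as_matrix();print(M.round(3))
for p in ([.467,-.2105,.15],[.541,.197,.3]): print(M.T@(np.array(p)-s["tool_pos"]))
```

```text
cap [ 0.46843546 -0.21135797  0.04      ] [ 0.46675419 -0.20938973  0.04      ] [ 0.46699158 -0.20973761  0.04      ]
neck [0.54197563 0.19832317 0.19      ] [0.54262802 0.19874644 0.172     ] [0.53977836 0.20064857 0.19      ]
pins [array([0.5624, 0.1952, 0.172 ]), array([0.5365, 0.2184, 0.172 ]), array([0.5287, 0.1826, 0.172 ])]
[[ 0.919  0.395 -0.001]
 [ 0.395 -0.919  0.001]
 [-0.    -0.002 -1.   ]]
[ 0.34604865 -0.24656078  0.09935125]
[ 0.57489491 -0.59198393 -0.05012947]
```

```bash
python3 -m inch '1 .025 -.018 0 0 0 0;1 .025 -.018 0 0 0 0;1 .025 -.018 0 0 0 0;1 .025 -.018 0 0 0 0;1 .025 -.018 0 0 0 0;1 .025 -.018 0 0 0 0;1 .025 -.018 0 0 0 0;1 .025 -.018 0 0 0 0;1 .025 -.018 0 0 0 0;1 .025 -.018 0 0 0 0;1 .025 -.018 0 0 0 0;1 .025 -.018 0 0 0 0;1 .025 -.018 0 0 0 0;1 .02 -.012 .03 0 0 0;1 0 0 .03 0 0 0;1 0 0 .03 0 0 0;1 0 0 .03 0 0 0;1 0 0 0 0 0 0'
cat >> h.py <<'E'
from scipy.spatial.transform import Rotation as R
def go(p):
    s=get_state();M=R.from_quat(s["eef_rot"]).as_matrix()
    print("t",round(s["clock"],2),"q",s["q"].round(3),"pos",s["tool_pos"].round(4),"yaw",round(np.arctan2(M[1,0],M[0,0]),4),"tilt",M[:,2].round(4),"F",s["contact_force"].round(2),"M",s["moment"].round(2),"op",round(s["opening"],3),round(s["finger_force"],1))
    if p is not None: print("shift",(M.T@(np.array(p)-s["tool_pos"])).round(4))
E
python3 -c "
from h import *
go([.4675,-.2105,.022])"
```

```text
clock: 1.6
tool_pos: [0.4636, -0.2105, 0.1252]
eef_rot: [0.979, 0.202, -0.004, -0.003]
contact_force: [-0.2, 0.9, 0.5]
opening: 0.998
finger_force: 0.0
t 1.6 q [ 0.399  0.746 -0.103  2.013  0.18   0.401 -1.007] pos [ 0.4636 -0.2105  0.1252] yaw 0.407 tilt [-0.0092  0.0033 -1.    ] F [-0.22  0.94  0.49] M [0.05 0.04 0.06] op 0.998 0.0
shift [0.0043 0.0023 0.1031]
```

```bash
python3 -m inch '1 .004 .002 .021 0 0 0;1 0 0 .021 0 0 0;1 0 0 .021 0 0 0;1 0 0 .02 0 0 0;1 0 0 .019 0 0 0;1 0 0 0 0 0 0;1 0 0 0 0 0 0'
python3 - <<'E'
from h import *
go([.4675,-.2105,.022])
p,d=snapshot("scene");cv2.imwrite("pics/s1.png",crop(p[:,:,::-1],260,260,80,60,8))
E
```

```text
clock: 2.18
tool_pos: [0.4712, -0.2124, 0.0283]
eef_rot: [0.98, 0.201, -0.0, -0.0]
contact_force: [-0.1, -0.2, -0.7]
opening: 1.0
finger_force: 0.0
t 2.18 q [ 0.363  0.932 -0.048  2.026  0.207  0.189 -1.034] pos [ 0.4712 -0.2124  0.0283] yaw 0.4057 tilt [-5.e-04 -0.e+00 -1.e+00] F [-0.11 -0.17 -0.7 ] M [-0.01 -0.01 -0.03] op 1.0 0.0
shift [-0.0026 -0.0032  0.0063]
```

View pics/s1.png

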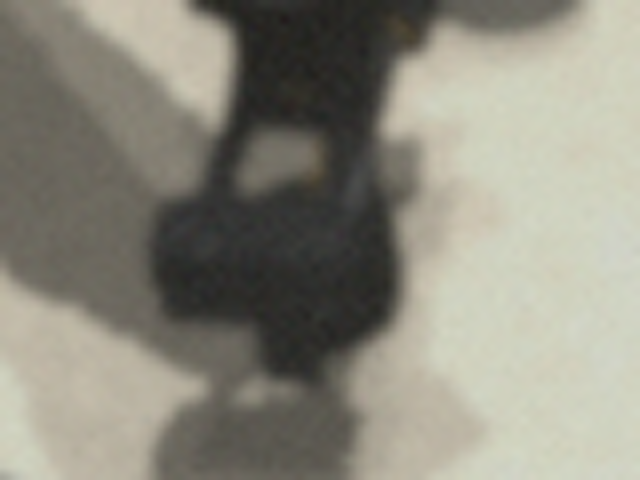

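The near finger hides the cap here: the fingertip ends near (256,276), in front of where the cap stood. That matches straddling it, so I'll lower the last 6 mm and close gently.

```bash
python3 -m inch '1 -.0026 -.003 .003 0 0 0;1 0 0 .003 0 0 0;1 0 0 0 0 0 0;-1 0 0 0 0 0 0;-1 0 0 0 0 0 0;-1 0 0 0 0 0 0;-1 0 0 0 0 0 0;-1 0 0 0 0 0 0;-1 0 0 0 0 0 0;-1 0 0 0 0 0 0;-1 0 0 0 0 0 0' 30
python3 - <<'E'
from h import *
go([.4675,-.2105,.022])
E
```

```text
clock: 3.15
tool_pos: [0.4675, -0.2104, 0.0218]
eef_rot: [0.979, 0.202, -0.0, -0.0]
contact_force: [0.3, 1.0, 1.7]
opening: 0.658
finger_force: 30.0
t 3.15 q [ 0.358  0.943 -0.042  2.038  0.208  0.165 -1.036] pos [ 0.4675 -0.2104  0.0218] yaw 0.406 tilt [-1.e-04  1.e-04 -1.e+00] F [0.28 1.03 1.73] M [0.19 0.06 0.04] op 0.658 30.0
shift [-0.      0.0001 -0.0002]
```

```bash
python3 -m inch '-1 0 0 -.02 0 0 0;-1 0 0 -.03 0 0 0;-1 0 0 -.03 0 0 0;-1 0 0 -.03 0 0 0;-1 0 0 -.03 0 0 0;-1 0 0 -.03 0 0 0;-1 0 0 -.03 0 0 0;-1 0 0 -.03 0 0 0;-1 0 0 -.01 0 0 0;-1 0 0 0 0 0 0;-1 0 0 0 0 0 0'
python3 - <<'E'
from h import *
go([.5415,.1985,.26])
E
```

```text
clock: 4.07
tool_pos: [0.4671, -0.2106, 0.2615]
eef_rot: [0.98, 0.201, -0.0, 0.0]
contact_force: [-0.5, -0.6, -2.2]
opening: 0.656
finger_force: 30.0
t 4.07 q [ 0.44   0.526 -0.165  1.888  0.124  0.737 -0.961] pos [ 0.4671 -0.2106  0.2615] yaw 0.4055 tilt [-1.e-04 -2.e-04 -1.e+00] F [-0.54 -0.55 -2.18] M [-0.02  0.01  0.  ] op 0.656 30.0
shift [ 0.2298 -0.3466  0.0014]
```

```bash
python3 -m inch '-1 .01 -.015 0 0 0 0;-1 .016 -.024 0 0 0 0;-1 .016 -.024 0 0 0 0;-1 .016 -.024 0 0 0 0;-1 .016 -.024 0 0 0 0;-1 .016 -.024 0 0 0 0;-1 .016 -.024 0 0 0 0;-1 .016 -.024 0 0 0 0;-1 .016 -.024 0 0 0 0;-1 .016 -.024 0 0 0 0;-1 .016 -.024 0 0 0 0;-1 .016 -.024 0 0 0 0;-1 .016 -.024 0 0 0 0;-1 .016 -.024 0 0 0 0;-1 .012 -.02 0 0 0 0;-1 0 0 0 0 0 0;-1 0 0 0 0 0 0;-1 0 0 0 0 0 0'
python3 - <<'E'
from h import *
go([.5415,.1985,.26])
S=[]
for n in("scene","top"):
    p,d=snapshot(n);q=px(n,np.array([.5415,.1985,.235 if n=="scene" else .3])).round().astype(int);S.append(crop(p[:,:,::-1],*q,80,60,6));print(n,q)
    C=cloud(n,d);np.save(f"pics/{n}2.npy",C.astype(np.float32))
cv2.imwrite("pics/s2.png",cv2.convertScaleAbs(cv2.resize(np.hstack(S),(800,300)),alpha=1.8))
E
```

```text
clock: 5.57
tool_pos: [0.5409, 0.1976, 0.2599]
eef_rot: [0.98, 0.201, -0.002, 0.001]
contact_force: [0.2, 0.2, -2.0]
opening: 0.663
finger_force: 30.0
t 5.57 q [-0.359  0.61  -0.121  1.705  0.095  0.837 -1.688] pos [0.5409 0.1976 0.2599] yaw 0.4053 tilt [-0.0033 -0.0028 -1.    ] F [ 0.21  0.22 -2.05] M [-0.02 -0.03 -0.04] op 0.663 30.0
shift [ 0.0009 -0.0006 -0.0001]
scene [341 148]
top [245 185]
```

View pics/s2.png

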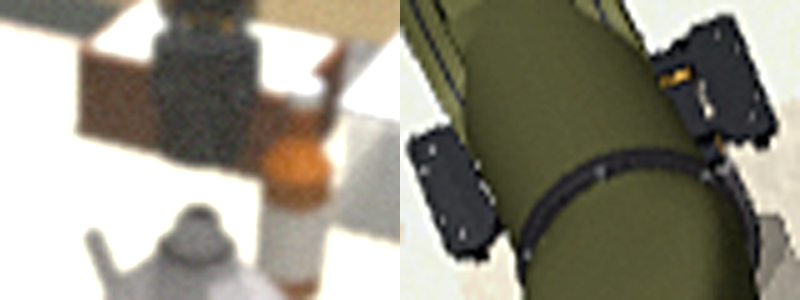

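The scene view shows the cap hanging upright, with its bottom centre at about crop (206,155). The jug neck is right below it at about (203,210). The fingers close along this view direction, so comparing columns gives the cap's tool-x offset.

Run:
```python
from h import *
M=R.from_quat(get_state()["eef_rot"]).as_matrix();t=get_state()["tool_pos"]
C=np.load("pics/scene2.npy");N=cloud("scene",np.load("pics/scene0.npy"))
def rep(nm,C,lo,hi):
    d=C-t;a=d@M[:,0];b=d@M[:,1]
    w=(C[...,2]>lo)&(C[...,2]<hi)&(abs(a)<.05)&(abs(b)<.05)
    print(nm,w.sum(),"toolx range",np.percentile(a[w],[1,5,95,99]).round(4),"mid",np.round((a[w].min()+a[w].max())/2,4),"y",b[w].min().round(4),b[w].max().round(4))
for z in(.240,.246,.252,.258):rep("cap",C,z,z+.006)
rep("shoulder",N,.15,.166);rep("neck",N,.17,.195);rep("shoulder2",C,.15,.166);rep("neck2",C,.17,.195)
T=cloud("top",np.load("pics/top0.npy"));rep("Tsh",T,.157,.163);rep("Tneck",T,.186,.194)
# column mid
p,d=snapshot("scene");g=cv2.cvtColor(p,cv2.COLOR_RGB2GRAY)
print(px("scene",t-[0,0,.01]),px("scene",np.array([.5415,.1985,.19])));
for v in range(138,155,3):print(v,g[v,325:360])
```

```text
cap 24 toolx range [-0.03   -0.0298  0.0245  0.027 ] mid -0.0011 y -0.0048 0.0304
cap 24 toolx range [-0.0254 -0.0227  0.0236  0.0268] mid 0.0007 y 0.0086 0.0409
cap 26 toolx range [-0.0266 -0.0256  0.0261  0.0271] mid 0.0002 y 0.0083 0.0445
cap 24 toolx range [-0.0269 -0.0262  0.0267  0.0291] mid 0.0015 y 0.0028 0.0452
shoulder 114 toolx range [-0.0268 -0.0243  0.0278  0.0301] mid 0.0005 y -0.0246 0.0318
neck 85 toolx range [-0.0169 -0.0135  0.018   0.0193] mid 0.0012 y -0.0175 0.016
shoulder2 113 toolx range [-0.0264 -0.0244  0.0297  0.0303] mid 0.0036 y -0.0269 0.0299
neck2 87 toolx range [-0.0168 -0.0135  0.0183  0.0192] mid 0.0011 y -0.0169 0.0169
Tsh 85 toolx range [-0.031  -0.0294  0.0274  0.0292] mid -0.0008 y -0.0325 0.0276
Tneck 68 toolx range [-0.015  -0.0131  0.0109  0.013 ] mid -0.0011 y -0.0153 0.0128
[340.91222671 144.44582995] [340.1975882  159.89077354]
138 [43 44 43 43 41 37 39 35 35 39 35 38 35 35 36 35 33 32 36 35 35 32 35 36
 35 37 37 38 43 47 49 55 59 73 80]
141 [43 40 41 44 44 42 41 43 36 38 36 32 35 40 33 38 37 38 33 38 34 33 32 37
 33 41 42 45 36 40 43 39 44 48 49]
144 [44 44 44 45 45 41 44 39 30 40 34 37 34 37 40 34 32 35 38 34 31 37 35 36
 37 40 43 45 44 40 40 43 47 43 49]
147 [110  98  90  80  69  59  52  47  40  34  32  30  33  38  37  36  40  35
  40  31  35  35  35  41  37  33  44  45  46  48  46  62  64  67  67]
150 [189 182 180 177 176 174 166 154 142 121 102  85  71  59  53  51  49  45
  49  40  42  39  39  41  43  46  46  45  53  59  58  66  69  69  68]
153 [190 192 190 188 191 187 188 192 190 190 186 184 183 180 175 174 169 166
 161 156 145 139 132 121 105  93  90  75  60  54  58  62  62  64  70]
```

```bash
python3 -m inch '-1 .0008 -.0004 .015 0 0 0;-1 0 0 .015 0 0 0;-1 0 0 .014 0 0 0;-1 0 0 0 0 0 0;-1 0 0 0 0 0 0'; python3 -c "
from h import *
go([.5415,.198,.1945])"
python3 -m inch '-1 0 0 .004 0 0 0;-1 0 0 .004 0 0 0;-1 0 0 .004 0 0 0;-1 0 0 0 0 0 0;-1 0 0 0 0 0 0'; python3 -c "
from h import *
go([.5415,.198,.1945])"
```

```text
clock: 6.13
tool_pos: [0.5421, 0.1986, 0.2173]
eef_rot: [0.98, 0.201, -0.001, 0.0]
contact_force: [0.8, 0.0, -2.1]
opening: 0.658
finger_force: 30.0
t 6.13 q [-0.363  0.665 -0.115  1.748  0.107  0.736 -1.7  ] pos [0.5421 0.1986 0.2173] yaw 0.4046 tilt [-0.0014 -0.0011 -1.    ] F [ 0.79  0.01 -2.08] M [ 0.01 -0.03  0.01] op 0.658 30.0
shift [-0.0008  0.0003  0.0228]
clock: 6.55
tool_pos: [0.5424, 0.1997, 0.2057]
eef_rot: [0.979, 0.202, -0.0, 0.0]
contact_force: [-0.3, -0.3, -1.9]
opening: 0.658
finger_force: 30.0
t 6.55 q [-0.366  0.681 -0.114  1.759  0.11   0.708 -1.703] pos [0.5424 0.1997 0.2057] yaw 0.4058 tilt [-1.e-04 -1.e-04 -1.e+00] F [-0.32 -0.34 -1.88] M [ 0.04 -0.   -0.03] op 0.658 30.0
shift [-0.0015  0.0012  0.0112]
```

```bash
python3 -m inch '-1 -.0012 .0008 .003 0 0 0;-1 0 0 .003 0 0 0;-1 0 0 0 0 0 0;-1 0 0 0 0 0 0'; python3 -c "
from h import *
go([.5415,.198,.1945])"
python3 -m inch '-1 0 0 .002 0 0 0;-1 0 0 .002 0 0 0;-1 0 0 .002 0 0 0;-1 0 0 0 0 0 0;-1 0 0 0 0 0 0'; python3 -c "
from h import *
go([.5415,.198,.1945])"
```

```text
clock: 6.88
tool_pos: [0.5416, 0.1986, 0.1995]
eef_rot: [0.979, 0.202, -0.0, 0.0]
contact_force: [0.3, 0.9, -1.8]
opening: 0.66
finger_force: 30.0
t 6.88 q [-0.365  0.688 -0.113  1.768  0.112  0.692 -1.704] pos [0.5416 0.1986 0.1995] yaw 0.4059 tilt [-2.e-04 -1.e-04 -1.e+00] F [ 0.28  0.86 -1.83] M [ 0.08 -0.    0.03] op 0.66 30.0
shift [-0.0003  0.0005  0.005 ]
clock: 7.3
tool_pos: [0.5417, 0.1986, 0.1937]
eef_rot: [0.979, 0.202, 0.0, 0.0]
contact_force: [-0.1, 1.2, -0.8]
opening: 0.659
finger_force: 30.0
t 7.3 q [-0.366  0.696 -0.111  1.773  0.114  0.678 -1.705] pos [0.5417 0.1986 0.1937] yaw 0.4059 tilt [ 1.e-04  0.e+00 -1.e+00] F [-0.15  1.15 -0.78] M [ 0.05  0.02 -0.03] op 0.659 30.0
shift [-0.0004  0.0005 -0.0008]
```

```bash
python3 -m inch '-1 0 0 .001 0 0 0;-1 0 0 .001 0 0 0;-1 0 0 0 0 0 0;-1 0 0 0 0 0 0'; python3 -c "
from h import *
go([.5415,.198,.1945])"
```

```text
clock: 7.63
tool_pos: [0.5421, 0.1987, 0.1928]
eef_rot: [0.979, 0.201, 0.001, -0.0]
contact_force: [-1.3, 1.2, 6.6]
opening: 0.653
finger_force: 30.0
t 7.63 q [-0.366  0.698 -0.111  1.774  0.114  0.675 -1.706] pos [0.5421 0.1987 0.1928] yaw 0.4057 tilt [ 1.6e-03  5.0e-04 -1.0e+00] F [-1.31  1.21  6.61] M [-0.04  0.36 -0.03] op 0.653 30.0
shift [-0.0009  0.0004 -0.0017]
```

```bash
for i in 1; do python3 -m inch '-1 0 0 0 0 0 .05;-1 0 0 0 0 0 .05;-1 0 0 0 0 0 .05;-1 0 0 0 0 0 .05;-1 0 0 0 0 0 0' ; python3 -c "
from h import *
go(None)"; done
```

```text
clock: 8.05
tool_pos: [0.5414, 0.1989, 0.1915]
eef_rot: [0.995, 0.102, -0.0, -0.0]
contact_force: [-0.7, -0.2, -1.5]
opening: 0.662
finger_force: 30.0
t 8.05 q [-0.401  0.699 -0.053  1.777  0.054  0.668 -1.85 ] pos [0.5414 0.1989 0.1915] yaw 0.2051 tilt [-2.e-04  1.e-04 -1.e+00] F [-0.71 -0.22 -1.53] M [ 0.2  -0.03  0.06] op 0.662 30.0
```

The force vanished and the cap sank below the pin tops, so the keyways have probably found the pins. Next I'll lower it gently to check.

```bash
python3 -m inch '-1 0 0 .0015 0 0 0;-1 0 0 .0015 0 0 0;-1 0 0 0 0 0 0;-1 0 0 0 0 0 0'; python3 -c "
from h import *
go(None)"
python3 -m inch '-1 0 0 .0015 0 0 0;-1 0 0 .001 0 0 0;-1 0 0 0 0 0 0;-1 0 0 0 0 0 0'; python3 -c "
from h import *
go(None)"
```

```text
clock: 8.38
tool_pos: [0.5417, 0.1988, 0.1885]
eef_rot: [0.995, 0.103, 0.0, -0.0]
contact_force: [-0.1, 1.7, -2.1]
opening: 0.656
finger_force: 30.0
t 8.38 q [-0.4    0.703 -0.053  1.779  0.056  0.661 -1.849] pos [0.5417 0.1988 0.1885] yaw 0.2066 tilt [ 1.e-04  4.e-04 -1.e+00] F [-0.07  1.74 -2.13] M [ 0.37 -0.14  0.06] op 0.656 30.0
clock: 8.72
tool_pos: [0.5417, 0.1988, 0.1862]
eef_rot: [0.995, 0.103, 0.0, -0.0]
contact_force: [0.2, 0.9, -2.3]
opening: 0.659
finger_force: 30.0
t 8.72 q [-0.401  0.706 -0.053  1.781  0.056  0.655 -1.85 ] pos [0.5417 0.1988 0.1862] yaw 0.2061 tilt [ 2.e-04  3.e-04 -1.e+00] F [ 0.21  0.92 -2.27] M [ 0.46 -0.08  0.06] op 0.659 30.0
```

```bash
python3 -m inch '-1 0 0 .001 0 0 0;-1 0 0 .001 0 0 0;-1 0 0 .001 0 0 0;-1 0 0 0 0 0 0;-1 0 0 0 0 0 0' 45; python3 -c "
from h import *
go(None)"
python3 -m inch '-1 0 0 .001 0 0 0;-1 0 0 .001 0 0 0;-1 0 0 0 0 0 0;-1 0 0 0 0 0 0'; python3 -c "
from h import *
go(None)"
```

```text
clock: 9.13
tool_pos: [0.5418, 0.1988, 0.1836]
eef_rot: [0.995, 0.103, 0.0, -0.0]
contact_force: [-0.6, 2.0, 4.7]
opening: 0.652
finger_force: 45.0
t 9.13 q [-0.401  0.71  -0.052  1.783  0.056  0.649 -1.85 ] pos [0.5418 0.1988 0.1836] yaw 0.206 tilt [ 7.e-04  5.e-04 -1.e+00] F [-0.59  2.03  4.67] M [0.53 0.2  0.04] op 0.652 45.0
clock: 9.47
tool_pos: [0.5418, 0.1988, 0.1818]
eef_rot: [0.995, 0.103, 0.0, -0.0]
contact_force: [-0.7, 2.2, 6.8]
opening: 0.651
finger_force: 45.0
t 9.47 q [-0.401  0.713 -0.052  1.785  0.057  0.645 -1.851] pos [0.5418 0.1988 0.1818] yaw 0.206 tilt [ 8.e-04  5.e-04 -1.e+00] F [-0.7   2.17  6.8 ] M [0.47 0.32 0.06] op 0.651 45.0
```

```bash
python3 -m inch '-1 0 0 .001 0 0 0;-1 0 0 .0005 0 0 0;-1 0 0 0 0 0 0;-1 0 0 0 0 0 0;-1 0 0 0 0 0 0'; python3 -c "
from h import *
go(None)"
```

```text
clock: 9.88
tool_pos: [0.5418, 0.1988, 0.1817]
eef_rot: [0.995, 0.103, 0.001, -0.0]
contact_force: [-3.9, 0.8, 17.6]
opening: 0.653
finger_force: 45.0
t 9.88 q [-0.401  0.713 -0.052  1.786  0.057  0.643 -1.851] pos [0.5418 0.1988 0.1817] yaw 0.2059 tilt [ 1.5e-03  7.0e-04 -1.0e+00] F [-3.94  0.82 17.57] M [0.27 0.95 0.03] op 0.653 45.0
```

The force rose from 6.8 to 17.6 N while the tool moved only 0.1 mm. That is the hard stop, at the predicted home height of 0.182 m. I'll hold it there briefly, check again and hand in.

```bash
python3 -m inch '-1 0 0 0 0 0 0;-1 0 0 0 0 0 0;-1 0 0 0 0 0 0;-1 0 0 0 0 0 0;-1 0 0 0 0 0 0;-1 0 0 0 0 0 0'; python3 -c "
from h import *
go(None); print(r.finish_job())"
```

```text
clock: 10.38
tool_pos: [0.5419, 0.1988, 0.1817]
eef_rot: [0.995, 0.103, 0.001, -0.0]
contact_force: [-4.2, 0.2, 17.5]
opening: 0.654
finger_force: 45.0
t 10.38 q [-0.401  0.713 -0.052  1.786  0.057  0.643 -1.851] pos [0.5419 0.1988 0.1817] yaw 0.2058 tilt [ 1.5e-03  8.0e-04 -1.0e+00] F [-4.24  0.21 17.46] M [0.28 0.89 0.01] op 0.654 45.0
the job is handed in; nothing more can be done
None
```

The cap is keyed over the pins, pressed down to the hard stop and still held there with about 17 N of downward push; I handed the job in at 10.4 s, and no verdict came back.

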